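# Stamp the maker's mark on a bisque plant marker

### The job

Print the maker's mark on the square-headed plant marker: draw it out from between the kiln shelves, set it down flat on the bench and let go, so that you can change your grip from the head to the stem, and then lay its head flat in the press's nest, up against the rear guide and the end stop. With the marker released there, press the treadle pedal right down to its stop, holding it there for a moment so that the stamp prints, then let it spring fully back up and leave the marker lying in the nest. Bisque chips, so never let the marker drop, and do not shift the other markers or the mugs.

Things in the scene. Friction and masses are not known exactly. Their poses are not given: they have to be found in the camera images.
- square_head (a point): Centre of the square-headed plant marker's head, half-way up: the marker to stamp. Rigid terracotta, 12 mm thick, 184 long, 105 to 190 g. +x runs from head to stem and point, +z up. Head 60 mm long (x -30..30), 46 wide; stem 28 wide, parallel to x = 140; tip at x = 154; centre of mass at x = 51. It starts flat on the lower kiln shelf, in any one of three bays.
- square_stem (a point): Point on the same marker's stem, on its centre line and half-way up, 100 mm from the head's centre: a good place to hold it for loading (28 mm wide there). Axes as square_head.
- square: The square-headed marker itself; origin on its underside below the head's centre, axes as square_head.
- round: Another marker, to be left alone, in another bay: 12 mm thick, disc head of 54 mm diameter, pointed stem 28 mm wide. Origin on its underside under the head's centre, +x along the stem, tip at x = 154 mm.
- plain: A third marker, to be left alone, in another bay: 12 mm thick straight lath, 36 mm wide, 186 long, rounded in front, pointed at the back. Origin on its underside, 28 mm from the rounded end; +x along it, tip at x = 158 mm.
- stack: Two cream kiln shelves on props, fixed. Origin at bench level under the lower shelf's centre; front -x. Lower: 300 x 300 mm, top 14 mm up. Upper: x -70..150, y +-150, from 56 to 70 mm up. Props 28 mm in diameter at (-48, +-134), (125, 0). Bays at about y = -85, 0, 85.
- shelf_edge (a point): Middle of the upper kiln shelf's front edge, on its underside, 56 mm up; axes as stack. The markers lie along x, head centres about 43 mm in front of this edge, so each head and some 13 mm of stem stand out and the rest is under the shelf. Draw a marker out straight to the front (-x), at least 120 mm, before lifting it more than 25 mm.
- press: Grey bench stamping press, fixed. Origin at bench level on the stamp's axis; front -x, left +y. Steel work table: top 100 mm up, x -55..40, y -75..75, open at front, left and right. Frame behind: x 70..155, y +-34. Head over the table: x -40..155, y +-34, from 190 to 250 mm up, ram cap to 317. Pull rod, 10 mm thick, at (50, 0). Base 16 mm high, x -100..165, y +-70.
- nest (a point): Where the centre of the marker's head (half-way up) belongs: under the stamp, marker flat on the work table; axes as press. Bars 8 mm high bound it and just touch a head lying exactly here: the rear guide along y, its face at x = 23 mm, and the end stop, its face at y = -30 mm. The head lies along the press's y, end at the end stop, stem out over the table's left (+y) edge at y = 76.
- stamp: Sprung round rubber stamp, 26 mm wide, hanging over the work table on the press's vertical axis; its frame stays at the press's origin and axes and only moves down with the ram. Its face is 126 mm above the bench when up, 14 mm above a marker on the table. It meets the marker 4 mm before the pedal's stop.
- pedal_pad (a point): Middle of the top face of the treadle's rubber pad, 110 mm long (x) and 84 wide, standing out at the press's front, 174 mm in front of the stamp's axis when up. About 93 mm above the bench when up, 29 mm at the stop; it sinks on an arc of 320 mm radius.
- pedal (a joint): Treadle hinge angle: 0 up (sprung), 0.2 rad at the bottom stop. Pin along the press's y, 140 mm behind the stamp's axis, 30 mm above the bench. At the pad's middle it takes about 5 N to start and 13 to 18 N to reach the stop with a marker in the nest. It pulls the ram 18 mm down and springs back when let go.
- mug_a: Dark stoneware mug standing on the bench between the press and the kiln shelves, on the robot's side, 76 mm diameter, 85 mm high, its handle reaching out about 35 mm at +y. Origin at the centre of its foot. Leave it alone.
- mug_b: The same sort of mug, standing on the upper kiln shelf. Origin at the centre of its foot. Leave it alone.
- mug_c: A third such mug, standing on the bench between the press and the kiln shelves, farther from the robot. Origin at the centre of its foot. Leave it alone.
Not all that is in view belongs to the job. What is shaped like the square but purple or yellow is not meant.

How it is judged (in metres and radians):
On the way, in this order (a step that is already met when the one before it is completed fails the run):
1. the square-headed marker, out of the kiln shelves, lies flat on the bench and is let go (height (world z) of each of square_head, square_stem below 0.011 m and linear speed of square below 0.03 m/s and contact force between the fingers and square below 0.05 N), for 0.1 s.
2. with the marker's head in the nest and the marker released, the pedal is pressed to its stop and the stamp bears on the head (x of square_head in the frame of nest between -0.006 and 0.006 m and y of square_head in the frame of nest between -0.006 and 0.006 m and z of square_head in the frame of nest between -0.004 and 0.004 m and angle between the x axis of square_head and the y axis of nest, either way round below 0.12 rad and contact force between the fingers and square below 0.05 N and value of joint pedal above 0.184 rad and contact force between stamp and square above 3 N), for 0.2 s.
At the end, for the whole second after the job is handed in: The square-headed marker lies still and flat in the press's nest (head centre within 6 mm each way of the nest point sideways and 4 mm in height, stem within 0.12 rad of the press's y), released, and the pedal has sprung back up (below 0.03 rad) (x of square_head in the frame of nest between -0.006 and 0.006 m and y of square_head in the frame of nest between -0.006 and 0.006 m and z of square_head in the frame of nest between -0.004 and 0.004 m and angle between the x axis of square_head and the y axis of nest, either way round below 0.12 rad and contact force between the fingers and square below 0.05 N and value of joint pedal below 0.03 rad and linear speed of square below 0.02 m/s); the robot touches nothing.
It fails at once if the square-headed marker is dropped (falls more than about 10 mm, or over an edge, out of the fingers) (linear speed of square above 0.45 m/s and contact force between the fingers and square below 0.05 N).
It fails at once if one of the other markers is shifted by more than 12 mm (distance of any of round, plain from where it was at the start of the episode above 0.012 m).
It fails at once if a mug is shifted by more than 12 mm or tipped (distance of any of mug_a, mug_b, mug_c from where it was at the start of the episode above 0.012 m or angle between any of mug_a, mug_b, mug_c's own z axis and vertical above 0.2 rad).
It also fails if it takes over 67 s, if anything falls off the work surface, if the arm or the gripper's body presses on something with over 40 N, if the wrist force passes 120 N, or if a joint passes its speed limit or range.

### The arm

A 6-joint arm with a two-finger parallel gripper is mounted at the origin on the work surface. World frame = base frame: x ahead of the robot, y to its left, z up, the work surface at z = 0. Lengths are in m, angles in degrees, forces in N, time in s.
With the tool pointing down it reaches from about 0.325 to 0.85 m from the base axis. Payload 15.5 kg.
Tool frame: the origin (TCP) lies at the very end of the fingers, on their centre line; the grasp point (between the pads) lies arm.grip_depth behind it (arm.grip_depth is the distance from the TCP to the grasp point, in m); z points along the fingers, y is the line along which they close (so a half turn about z gives the same grasp; the last joint's range is limited). The gripper opens to 91 mm and grips with 3 to 60 N. Pads are 32 mm wide; open, the fingers measure 118 mm over their backs; the gripper's body (76 mm by 178 mm) begins 60 mm behind the grasp point.
Start: joints at [-80.587, 28.281, 77.091, -0, 74.628, -5.472], TCP at [0.161, -0.604, 0.214] pointing down, gripper open.
Joint ranges: [-166.48, 166.48], [-47.26, 123.95], [12.59, 153.08], [-70.14, 250.14], [6.76, 159.57], [-176.63, 176.63]. Speed limits (degrees/s): [108.29, 108.29, 147.25, 172.46, 172.46, 172.46].

### API

Orientations are given as a 3x3 rotation matrix whose columns are the frame's x, y, z axes.
In Python, from rig import arm gives the robot as it stands. Calls block until the motion is done:
- arm.move_to(position, orientation): joint-space move of the TCP to a pose.
- arm.move_l(position, orientation=None, feed=0.15): straight line of the TCP; orientation=None keeps the orientation; feed is the mean speed in m/s.
- arm.move_joints(angles): joint-space move.
- arm.grip(opening): finger opening in m; the grip force is fixed at half the most; returns when the fingers have stopped.
- arm.sleep(seconds).
- arm.solve_ik(position, orientation): joint angles nearest the present ones, or None.
- arm.snapshot(name): name is "scene" or "top" or "wrist"; returns the picture (400x640x3 uint8, red, green, blue); there is no depth.
- arm.get_calibration(name): a dict with "intrinsics" (3x3 intrinsics, pixels), "cam_to_world" (4x4, takes a point from camera to world coordinates). Camera axes: x right, y down, z forward; pixel columns grow to the right and rows downward; lengths in m; the calibration is good to about 2 mm. A picture is of the moment at which its call begins: read the wrist's pose just before it. get_calibration takes no time and is no camera call; for the wrist camera it gives the pose at the moment of the call.
A pose or a line that the arm cannot do raises arm.Unreachable and nothing moves.
- arm.sign_off(): hands the job in; it is judged then, once.
Readings, each from a call of its own:
- arm.current_t(): time.
- arm.current_joint_positions(): joint angles.
- arm.current_dq(): joint speeds.
- arm.current_tau(): joint torques, N m.
- arm.current_ee_pos(): TCP position.
- arm.current_tool_rot(): TCP orientation.
- arm.current_force(): force on the tool from outside, world axes, zero at the start.
- arm.current_torque(): the same for the moment, N m.
- arm.current_width(): finger opening in m.
- arm.current_grasp_force(): force on a finger pad.
Only numpy, scipy, OpenCV 4.12 (cv2) and the standard library are available. Lean on these libraries where they do the work, as an engineer would, in place of code of your own. Each camera call takes 0.05 s, during which the arm holds its last target. There are 200 camera calls.

## Working session

There is one attempt and no reset: what is moved stays moved. The work goes in short steps, each a Python script; the robot and the scene stay as the last script left them, time stands still between calls to the robot, and variables do not carry over. Pictures are saved under pics/ and viewed, at most 10 in all, crops included, and the job is handed in when it is done.

```bash
mkdir -p pics; ls; python3 - <<'E'
from rig import arm
import cv2,numpy as np
print(arm.current_t(),arm.grip_depth)
for n in("scene","top"):
    im=arm.snapshot(n); cv2.imwrite(f"pics/{n}0.png",im[:,:,::-1]); c=arm.get_calibration(n)
    print(n,np.round(c["intrinsics"],1).tolist(),np.round(c["cam_to_world"],4).tolist())
E
```

```text
pics
0.0 0.0188
scene [[405.5, 0.0, 330.8], [0.0, 405.5, 199.2], [0.0, 0.0, 1.0]] [[0.7911, 0.3835, -0.4766, 1.1102], [0.6116, -0.511, 0.604, -0.6494], [-0.0119, -0.7693, -0.6388, 0.9362], [0.0, 0.0, 0.0, 1.0]]
top [[448.0, 0.0, 311.2], [0.0, 448.0, 194.3], [0.0, 0.0, 1.0]] [[0.0036, -0.997, 0.0778, 0.3812], [-0.9998, -0.0022, 0.0184, 0.1475], [-0.0182, -0.0778, -0.9968, 1.3738], [0.0, 0.0, 0.0, 1.0]]
```

View pics/scene0.png

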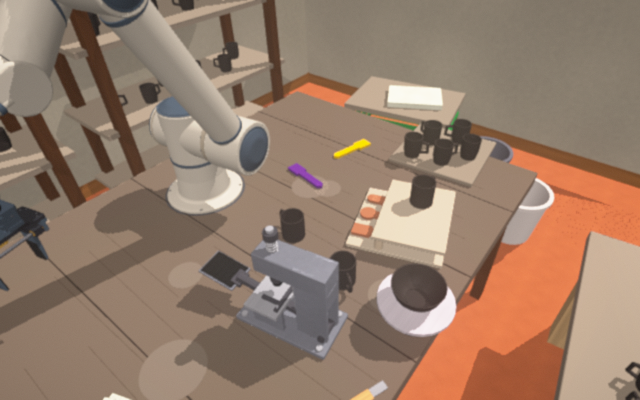

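View pics/top0.png

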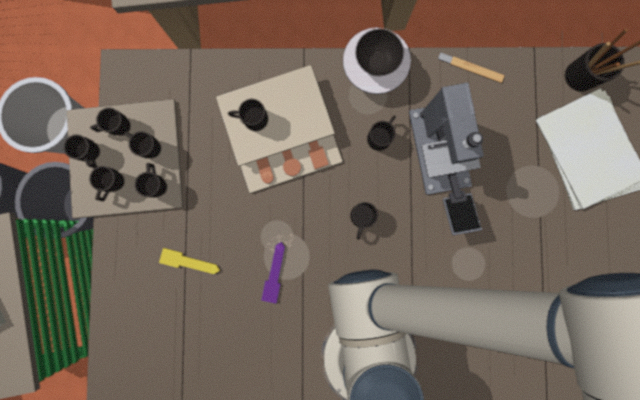

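The top view shows the kiln stack at about (280,130) with terracotta heads at (265,170), (291,163) and (318,155). The press is at (447,140) with its pedal pad at (462,215). The purple (275,275) and yellow (188,262) markers are decoys, and the lath in the crate at (72,290) is not part of the job. Next is a closer look.

```bash
cat > h.py <<'E'
from rig import arm
import cv2,numpy as np
def ray(c,uv,z):
    K=c["intrinsics"];T=np.array(c["cam_to_world"])
    d=T[:3,:3]@np.linalg.solve(K,[uv[0],uv[1],1.]);o=T[:3,3]
    return o+d*(z-o[2])/d[2]
def proj(c,p):
    T=np.array(c["cam_to_world"]);q=np.array(c["intrinsics"])@(T[:3,:3].T@(np.asarray(p)-T[:3,3]));return q[:2]/q[2]
def R(yaw): # tool down, tool x axis at yaw in world xy
    c,s=np.cos(yaw),np.sin(yaw);return np.array([[c,s,0],[s,-c,0],[0,0,-1.]])
E
python3 - <<'E'
from h import *
im=cv2.imread("pics/top0.png");c=arm.get_calibration("top")
a=cv2.resize(im[60:200,205:350],None,fx=3,fy=3,interpolation=cv2.INTER_CUBIC)
b=cv2.resize(im[80:240,400:500],None,fx=3,fy=3,interpolation=cv2.INTER_CUBIC)
h=max(a.shape[0],b.shape[0]);o=np.zeros((h,a.shape[1]+b.shape[1],3),np.uint8)
o[:a.shape[0],:a.shape[1]]=a;o[:b.shape[0],a.shape[1]:]=b
cv2.imwrite("pics/crop1.png",o)
hsv=cv2.cvtColor(im,cv2.COLOR_BGR2HSV);m=((hsv[...,0]<14)&(hsv[...,1]>90)&(hsv[...,2]>100)).astype(np.uint8);m[:,:200]=0;m[:130]=0;m[200:]=0;m[:,360:]=0
n,l,s,ce=cv2.connectedComponentsWithStats(m)
for i in range(1,n):
    if s[i,4]>20:
        print(s[i],ce[i],ray(c,ce[i],.026).round(3),[cv2.minAreaRect(np.argwhere(l==i)[:,::-1].astype(np.float32))])
w=arm.get_calibration("wrist");T=w["cam_to_world"];Rt=arm.current_tool_rot()
print(w["intrinsics"].round(1).tolist(),"cam in tool",(Rt.T@(T[:3,3]-arm.current_ee_pos())).round(3),(Rt.T@T[:3,:3]).round(3).tolist())
for uv,z in[((218,96),.07),((312,67),.07),((334,134),.07),((240,163),.07),((249,190),.014),((342,161),.014),((462,215),.09),((446,233),.09),((480,228),.09)]:print(uv,ray(c,uv,z).round(3))
E
```

```text
[309 141  19  28 338] [317.32544379 155.0443787 ] [0.606 0.154 0.026] [((316.97509765625, 153.83030700683594), (26.301502227783203, 14.46246337890625), 70.34617614746094)]
[283 150  18  26 300] [290.59666667 163.69666667] [0.58  0.235 0.026] [((291.6498107910156, 162.3968963623047), (25.325586318969727, 16.218355178833008), 86.42366790771484)]
[257 158  16  25 261] [264.88888889 170.10727969] [0.56  0.313 0.026] [((264.8500061035156, 170.5500030517578), (24.349536895751953, 11.384199142456055), 71.56504821777344)]
[[298.2, 0.0, 318.6], [0.0, 298.2, 198.0], [0.0, 0.0, 1.0]] cam in tool [ 0.077  0.    -0.171] [[0.001, -0.963, -0.271], [1.0, 0.001, 0.0], [-0.0, -0.271, 0.963]]
(218, 96) [0.776 0.45  0.07 ]
(312, 67) [0.864 0.17  0.07 ]
(334, 134) [0.661 0.105 0.07 ]
(240, 163) [0.575 0.381 0.07 ]
(249, 190) [0.5   0.363 0.014]
(342, 161) [0.59  0.079 0.014]
(462, 215) [ 0.423 -0.258  0.09 ]
(446, 233) [ 0.372 -0.212  0.09 ]
(480, 228) [ 0.387 -0.308  0.09 ]
```

View pics/crop1.png

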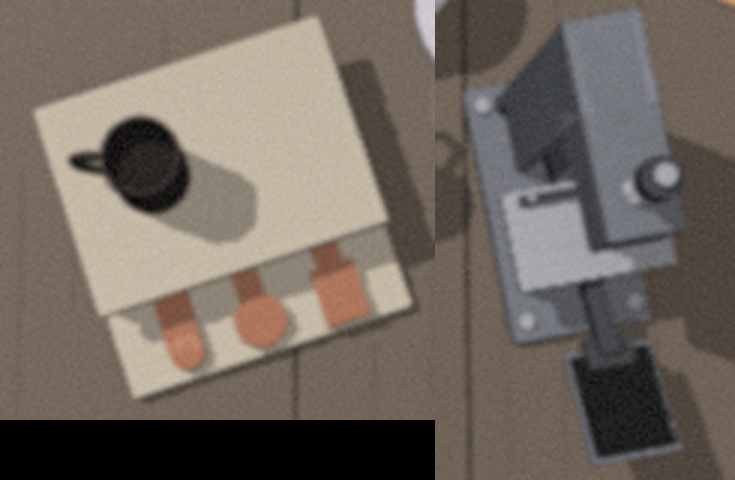

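The square-headed one is the right-hand head, at top-view pixel (317,155), crop (342,293). The middle one is the round disc and the left one is the plain lath. Next I take close wrist views of the stack front and the press.

```bash
python3 - <<'E'
from h import *
import pickle
print(arm.current_tool_rot().round(2).tolist())
py=np.radians(13)
def t(p,y,n):
    for yy in(y,):
        q=arm.solve_ik(p,R(yy)); print(n,None if q is None else np.round(q,0))
    return q
a=t([.555,.14,.22],np.radians(197.6),"stack"); b=t([.54,-.095,.27],py+np.pi/2,"press")
t([.598,.152,.02],np.radians(197.6),"grasp");t([.407,.092,.02],np.radians(197.6),"down");t([.57,-.12,.11],py+np.pi/2,"load")
out={}
for n,p,y in(("press",[.54,-.095,.27],py+np.pi/2),("stack",[.555,.14,.22],np.radians(197.6))):
    arm.move_to(p,R(y)); arm.sleep(.2)
    c=arm.get_calibration("wrist"); im=arm.snapshot("wrist")[:,:,::-1]; cv2.imwrite(f"pics/w_{n}.png",im); out[n]=c
    print(n,arm.current_t(),np.round(arm.current_joint_positions(),0))
pickle.dump(out,open("cal.pkl","wb"))
E
```

```text
[[0.97, 0.26, -0.0], [0.26, -0.97, 0.0], [0.0, -0.0, -1.0]]
stack [  8.  24.  84.  -0.  72. -99.]
press [-16.  19.  83.  -0.  78. -29.]
grasp [  9.  41.  88.  -0.  51. -99.]
down [   5.   32.  117.   -0.   31. -103.]
load [-18.  32.  90.  -0.  58. -31.]
press 2.625 [-16.  19.  83.  -0.  78. -29.]
stack 4.0417 [  8.  24.  84.  -0.  72. -99.]
```

View pics/w_press.png

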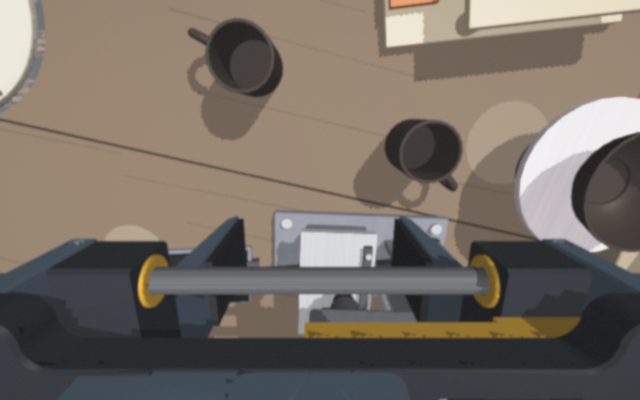

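View pics/w_stack.png

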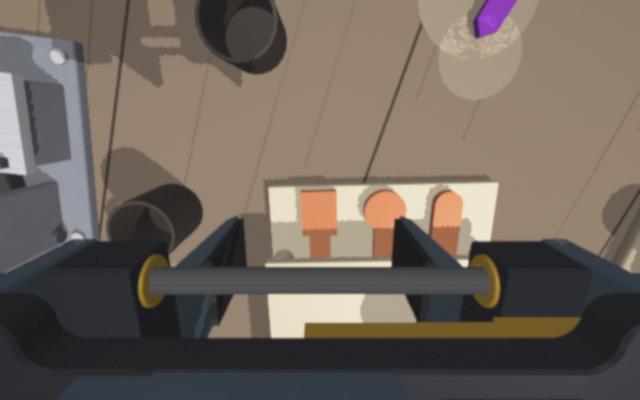

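The press view shows the base's left edge from (274,211) to (447,217) and the table's front-left corner at about (300,232). In the stack view the square head spans (301–337, 190–234), the round head is at (385,210) and the plain lath at (447,210). The shelf front edge runs from (269,184) to (497,180).

```bash
python3 - <<'E'
from h import *
import pickle
C=pickle.load(open("cal.pkl","rb"))
im=cv2.imread("pics/w_stack.png");c=C["stack"]
hsv=cv2.cvtColor(im,cv2.COLOR_BGR2HSV);m=((hsv[...,0]<16)&(hsv[...,1]>115)&(hsv[...,2]>90)).astype(np.uint8)
m[:185]=0;m[258:]=0;m[:,:270]=0;m[:,350:]=0
ys,xs=np.nonzero(m)
P=np.array([ray(c,(x,y),.026)[:2] for x,y in zip(xs,ys)])
print("rows",[(r,xs[ys==r].min(),xs[ys==r].max()) for r in range(186,258,4) if (ys==r).any()])
hd=(ys<229);r=cv2.minAreaRect(P[hd].astype(np.float32));print("head part",r,P[hd].mean(0))
st=(ys>238);print("stem mean",P[st].mean(0))
v=P[st].mean(0)-P[hd].mean(0);print("axis",np.degrees(np.arctan2(v[1],v[0])))
def edge(im,uv0,uv1,vert=True):
    return None
g=cv2.cvtColor(im,cv2.COLOR_BGR2GRAY).astype(float)
pts=[]
for x in list(range(280,295))+list(range(345,360))+list(range(412,425))+list(range(470,490)):
    d=np.diff(g[170:200,x]);pts.append((x,170+np.argmax(d)+.5))
pts=np.array(pts);k=np.polyfit(pts[:,0],pts[:,1],1);print("edge",k)
A=ray(c,(270,np.polyval(k,270)),.014);B=ray(c,(497,np.polyval(k,497)),.014);v=A-B;print("front edge",A,B,np.linalg.norm(v),"yaw",np.degrees(np.arctan2(-v[1],-v[0]))-90)
im=cv2.imread("pics/w_press.png");c=C["press"]
cv2.imwrite("pics/pc.png",cv2.resize(im[190:320,240:480],None,fx=3.3,fy=3.3,interpolation=cv2.INTER_CUBIC))
for uv,z in[((274,211),.016),((447,217),.016),((300,232),.1),((377,232),.1)]:print(uv,ray(c,uv,z).round(4))
for uv in((77,42),(95,240)):print("stackview",ray(C["stack"],uv,.016).round(4))
for n,uv in(("a",(237,40)),("c",(425,155))):print("mug",n,ray(c,uv,.04).round(3))
E
```

```text
rows [(190, np.int64(329), np.int64(333)), (194, np.int64(301), np.int64(335)), (198, np.int64(301), np.int64(335)), (202, np.int64(301), np.int64(335)), (206, np.int64(302), np.int64(335)), (210, np.int64(302), np.int64(335)), (214, np.int64(302), np.int64(335)), (218, np.int64(302), np.int64(335)), (222, np.int64(302), np.int64(336)), (226, np.int64(302), np.int64(336)), (230, np.int64(303), np.int64(335)), (234, np.int64(303), np.int64(334)), (238, np.int64(310), np.int64(329)), (242, np.int64(310), np.int64(329)), (246, np.int64(311), np.int64(329)), (250, np.int64(311), np.int64(329)), (254, np.int64(311), np.int64(329))]
head part ((0.5963339805603027, 0.15202367305755615), (0.05170677229762077, 0.044573571532964706), 19.21417999267578) [0.59604105 0.15185601]
stem mean [0.64633067 0.16956804]
axis 19.402295409476267
edge [-2.06555258e-02  1.92250981e+02]
front edge [0.5890147  0.08344056 0.014     ] [0.49430616 0.36237964 0.014     ] 0.2945788848443477 yaw 18.75395668418267
(274, 211) [ 0.4899 -0.1726  0.016 ]
(447, 217) [ 0.7462 -0.1234  0.016 ]
(300, 232) [ 0.5326 -0.1621  0.1   ]
(377, 232) [ 0.6248 -0.1409  0.1   ]
stackview [ 0.4907 -0.17    0.016 ]
stackview [ 0.7328 -0.1247  0.016 ]
mug a [0.407 0.041 0.04 ]
mug c [ 0.675 -0.041  0.04 ]
```

View pics/pc.png

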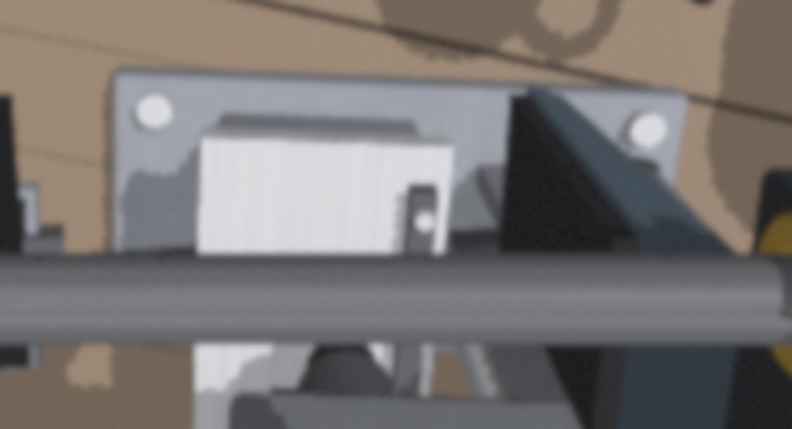

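The square head is at (0.600, 0.153), yaw 19°. This matches the stack geometry, which predicts (0.604, 0.154). Next I grasp the head, draw it out and lay it on the free bench in front of the stack.

```bash
python3 - <<'E'
from h import *
psi=np.radians(19.0);u=np.array([np.cos(psi),np.sin(psi),0]);h=np.array([.6005,.1533,0]);Rt=R(psi+np.pi)
print("lay",np.round(arm.solve_ik([.45,.14,.003],R(np.radians(275))),0))
arm.grip(.064)
arm.move_to(h+[0,0,.10],Rt);arm.move_l(h+[0,0,.017],feed=.08)
print("f",arm.current_force().round(1) if hasattr(arm.current_force(),'round') else arm.current_force())
arm.grip(.03);print("w",arm.current_width(),arm.current_grasp_force(),arm.current_t())
arm.move_l(h-u*.14+[0,0,.0175],feed=.07);print("w",arm.current_width(),np.round(arm.current_force(),1))
arm.move_l(h-u*.16+[0,0,.08],feed=.1)
arm.move_to([.45,.14,.08],R(np.radians(275)))
print("f air",np.round(arm.current_force(),2),np.round(arm.current_torque(),2),arm.current_width(),arm.current_t())
arm.move_l([.45,.14,.015],feed=.08)
c=arm.get_calibration("scene");cv2.imwrite("pics/s1.png",arm.snapshot("scene")[:,:,::-1]);print(proj(c,[.45,.14,.02]))
for z in np.arange(.014,.0015,-.001):
    arm.move_l([.45,.14,z],feed=.03);f=arm.current_force();print(round(z,4),np.round(f,1),np.round(arm.current_torque(),2))
    if f[2]>5:break
print(arm.current_t())
E
```

```text
lay [  10.   36.  110.   -0.   34. -175.]
f [-0.3 -0.  -0.4]
w 0.04557364554213761 29.980320632457733 6.825
w 0.04552653764707742 [-0.7 -0.7 -0.1]
f air [ 0.42 -0.03 -1.01] [ 0.09 -0.01 -0.  ] 0.04582393736948217 10.9667
[322.32710505 213.4454951 ]
0.014 [-0.8 -0.1 -1.6] [ 0.03 -0.04  0.01]
0.013 [ 0.1 -0.1 -1.4] [ 0.04 -0.03  0.  ]
0.012 [ 0.4  0.5 -0.7] [ 0.05 -0.04 -0.03]
0.011 [-0.1 -0.  -1.2] [ 0.05 -0.02  0.03]
0.01 [ 0.8 -0.2 -0.7] [ 0.08 -0.   -0.03]
0.009 [-0.7 -0.1 -1.2] [ 0.05 -0.03 -0.07]
0.008 [-0.5  0.  -1.2] [ 0.01 -0.06  0.05]
0.007 [-0.   0.9 -1.3] [ 0.05 -0.05 -0.01]
0.006 [ 0.1  0.  -1.1] [ 0.04 -0.01 -0.01]
0.005 [-0.4 -0.7 -0.4] [ 0.07 -0.04  0.03]
0.004 [-0.1  0.4 -1.6] [ 0.09 -0.01  0.01]
0.003 [-0.8 -0.2  7.3] [0.07 0.26 0.1 ]
14.9833
```

Contact came at z = 0.003 as predicted, so the marker lies flat. I release it and take a better press view before regripping.

```bash
python3 - <<'E'
from h import *
import pickle
arm.grip(.064);arm.sleep(.15);print(arm.current_grasp_force(),arm.current_width())
arm.move_l([.45,.14,.06],feed=.1);arm.sleep(.1)
y=np.radians(101);out={}
arm.move_to([.545,.01,.25],R(y));arm.sleep(.15)
out["p2"]=arm.get_calibration("wrist");im=arm.snapshot("wrist")[:,:,::-1];cv2.imwrite("pics/p2.png",im)
arm.move_to([.45,.14,.18],R(np.radians(95)));arm.sleep(.15)
out["m2"]=arm.get_calibration("wrist");im2=arm.snapshot("wrist")[:,:,::-1];cv2.imwrite("pics/m2.png",im2)
pickle.dump(out,open("cal2.pkl","wb"))
a=cv2.resize(im[130:400,170:490],(800,675))[:400];b=im2[60:260]
o=np.zeros((600,800,3),np.uint8);o[:400]=a;o[400:,:640]=b;cv2.imwrite("pics/c2.png",o);print(arm.current_t())
E
```

```text
0.0 0.06394183266931176
20.0167
```

View pics/c2.png

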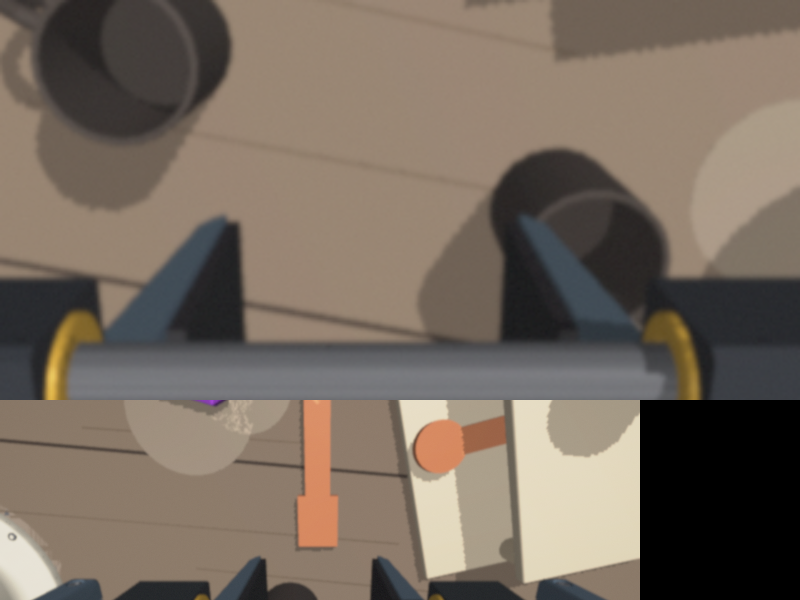

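The press is hidden behind the gripper in that view. The marker lies flat, with its head at m2 pixels (297–338, 156–206) and the stem upward. I fit the press from the corners already measured and locate the stem.

```bash
python3 - <<'E'
from h import *
import pickle
C=pickle.load(open("cal2.pkl","rb"))["m2"];im=cv2.imread("pics/m2.png")
hsv=cv2.cvtColor(im,cv2.COLOR_BGR2HSV);m=((hsv[...,0]<16)&(hsv[...,1]>115)&(hsv[...,2]>90)).astype(np.uint8)
n,l,s,ce=cv2.connectedComponentsWithStats(m);i=l[180,318];print(s[i])
ys,xs=np.nonzero(l==i);P=np.array([ray(C,(x,y),.012)[:2] for x,y in zip(xs,ys)])
pts,d=cv2.minAreaRect(P.astype(np.float32)),cv2.fitLine(P.astype(np.float32),cv2.DIST_L2,0,.01,.01).ravel()
print(pts,d);e=d[:2]*np.sign(d[1]);q=(P-P.mean(0))@e;hc=P.mean(0)+e*(np.percentile(q,.1)-0+.030);L=np.ptp(q)
print("yaw",np.degrees(np.arctan2(e[1],e[0])),"head",hc,"len",L,"stem",hc+.1*e)
# press fit
Cp=pickle.load(open("cal.pkl","rb"))["press"];top=arm.get_calibration("top")
im=[((275.7,211.2),.016,(-100,70)),((447.9,218.2),.016,(165,70)),((300.6,231),.1,(-55,75)),((377.3,234.5),.1,(40,75))]
W=np.array([ray(Cp,a,z)[:2] for a,z,_ in im]);M=np.array([p for *_,p in im])/1e3
def fit(W,M):
    a=M-M.mean(0);b=W-W.mean(0);th=np.arctan2((a[:,0]*b[:,1]-a[:,1]*b[:,0]).sum(),(a*b).sum())
    Q=np.array([[np.cos(th),-np.sin(th)],[np.sin(th),np.cos(th)]]);t=W.mean(0)-Q@M.mean(0);return th,t,(W-M@Q.T-t)*1e3
th,t,r=fit(W,M);print("wrist fit",np.degrees(th),t,r.round(1).tolist())
# top crop corners: crop px/3 + (400-435/3.., 80)
f=lambda u,v:((u-435)/3+400,v/3+80)
T=[(f(465,90),.016,(165,70)),(f(515,342),.016,(-100,70)),(f(502,193),.1,(40,75)),(f(525,290),.1,(-55,75)),(f(676,264),.1,(-55,-75))]
W2=np.array([ray(top,a,z)[:2] for a,z,_ in T]);M2=np.array([p for *_,p in T])/1e3
th,t,r=fit(W2,M2);print("top fit",np.degrees(th),t,r.round(1).tolist())
th,t,r=fit(np.r_[W,W,W2],np.r_[M,M,M2]);print("all",np.degrees(th),t)
for uv in(f(568,358),f(650,342),f(678,447),f(595,462)):print("pad corner",ray(top,uv,.093).round(3))
E
```

```text
[ 297   36   41  171 4947]
((0.4450109302997589, 0.20117130875587463), (0.046327948570251465, 0.18284888565540314), 5.286154270172119) [ 0.09183071 -0.9957746   0.4455822   0.19403079]
yaw 95.26893 head [0.45056144 0.14003788] len 0.18284280633337296 stem [0.44137837 0.23961535]
wrist fit 10.545365802154715 [ 0.60090768 -0.22401357] [[2.7, 1.2], [-2.1, 0.1], [-0.1, -0.3], [-0.4, -1.0]]
top fit 10.209427963998486 [ 0.59864914 -0.22847217] [[-0.9, 0.1], [1.1, 0.3], [0.2, 0.6], [0.6, -2.8], [-1.0, 1.8]]
all 10.369495327795354 [ 0.59994532 -0.22572074]
pad corner [ 0.468 -0.208  0.093]
pad corner [ 0.483 -0.286  0.093]
pad corner [ 0.384 -0.31   0.093]
pad corner [ 0.369 -0.232  0.093]
```

```bash
cat >> h.py <<'E'
th=np.radians(10.4);ex=np.array([np.cos(th),np.sin(th),0]);ey=np.array([-np.sin(th),np.cos(th),0]);O=np.array([.6005,-.2250,0])
def pr(x,y,z):return O+ex*x+ey*y+np.array([0,0,z])
RL=R(th+np.pi/2)
E
python3 - <<'E'
from h import *
a=np.radians(95.27);s=np.array([.4414,.2396,0])
assert arm.solve_ik(pr(-.004,.25,.107),RL) is not None
arm.grip(.05);arm.move_to(s+[0,0,.08],R(a));arm.move_l(s+[0,0,.003],feed=.08)
arm.grip(.015);print("w",arm.current_width(),arm.current_grasp_force(),arm.current_t())
arm.move_l(s+[0,0,.15],feed=.1);f0=np.array(arm.current_force());print("air",f0.round(2))
arm.move_to(pr(-.005,.27,.15),RL);arm.move_l(pr(-.005,.25,.108),feed=.1)
arm.move_l(pr(-.005,.18,.108),feed=.1);arm.sleep(.1)
print(arm.current_t(),np.round(arm.current_force(),1))
cv2.imwrite("pics/s3.png",arm.snapshot("scene")[:,:,::-1]);im=arm.snapshot("top")[:,:,::-1];cv2.imwrite("pics/t3.png",im)
b=cv2.imread("pics/s3.png")[190:360,200:400]
cv2.imwrite("pics/c3.png",np.hstack([cv2.resize(b,(600,510)),]))
E
```

```text
w 0.027931286824316816 29.99488592147827 22.65
air [ 0.19  0.01 -1.94]
26.7333 [ 1.1 -0.2 -1.9]
```

View pics/c3.png

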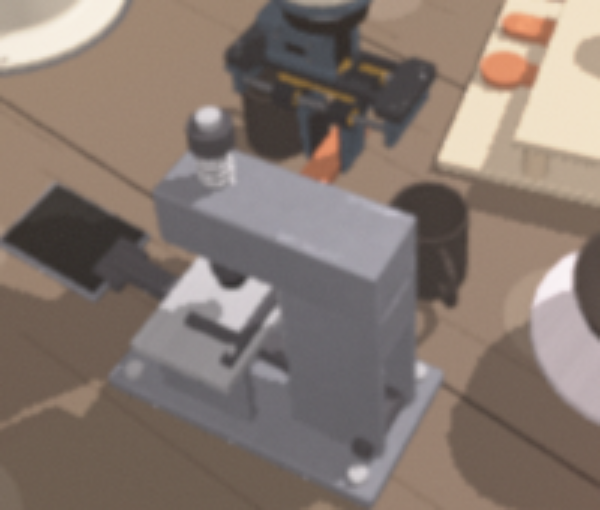

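The marker is held by the stem and its head (320,160 in the crop) is approaching the table's left side. The nest is clear, with the end-stop and rear-guide bars at (230,340). I slide it in and seat it by force.

```bash
python3 - <<'E'
from h import *
arm.move_l(pr(-.005,.104,.108),feed=.08);arm.sleep(.1)
F=lambda:np.mean([(arm.sleep(.01),np.array(arm.current_force()))[1] for _ in range(6)],0)
loc=lambda f:np.round([f@ex,f@ey,f[2]],1)
f0=F();print("f0",loc(f0))
z=.108
while z>.100:
    z-=.0007;arm.move_l(pr(-.005,.104,z),feed=.03);f=F()-f0
    if f[2]>2:break
print("z",z,loc(f));f1=F()
x=-.005
while x<.005:
    x+=.0007;arm.move_l(pr(x,.104,z),feed=.03);f=F()-f1
    if f@ex<-5:break
print("x",x,loc(f),np.round(arm.current_torque(),2));x-=.0003
y=.104;arm.move_l(pr(x,y,z),feed=.03);f2=F()
while y>.092:
    y-=.0007;arm.move_l(pr(x,y,z),feed=.03);f=F()-f2
    if f@ey>4:break
print("y",y,loc(f),np.round(arm.current_torque(),2),arm.current_t())
E
```

```text
f0 [ 0.1  0.  -1.3]
z 0.10309999999999996 [-0.2  0.2  2.3]
x 0.0013000000000000004 [-6.3 -0.5  5.9] [-0.4   1.13 -0.37]
y 0.10329999999999999 [0.8 4.9 1.8] [ 0.51  0.85 -0.28] 33.5333
```

The rear guide contacts at x ≈ 1 mm, as expected. The y force could be friction alone, so I continue to tell plateau from stop.

```bash
python3 - <<'E'
from h import *
F=lambda:np.mean([(arm.sleep(.01),np.array(arm.current_force()))[1] for _ in range(6)],0)
loc=lambda f:np.round([f@ex,f@ey,f[2]],1)
x,y,z=.0007,.1035,.1028+.0003
arm.move_l(pr(x,y,z+.0003),feed=.03);print(loc(F()))
while y>.096:
    y-=.0006;arm.move_l(pr(x,y,z+.0003),feed=.03);f=F();print(round(y,4),loc(f))
    if f@ey>9:break
print(arm.current_t())
cv2.imwrite("pics/s4.png",arm.snapshot("scene")[:,:,::-1])
cv2.imwrite("pics/c4.png",cv2.resize(cv2.imread("pics/s4.png")[225:345,220:360],None,fx=5,fy=5,interpolation=cv2.INTER_CUBIC))
E
```

```text
[-3.2  3.6  2.2]
0.1029 [-3.1  3.   0.1]
0.1023 [-3.1  1.3 -1.3]
0.1017 [-3.8  1.4 -1.7]
0.1011 [-3.8  1.8 -1.4]
0.1005 [-4.4  2.1 -1.4]
0.0999 [-4.2  2.2 -1.4]
0.0993 [-4.1  2.6 -1.1]
0.0987 [-3.5  6.5 -0.7]
0.0981 [-3.1 11.2  0.3]
36.5333
```

View pics/c4.png

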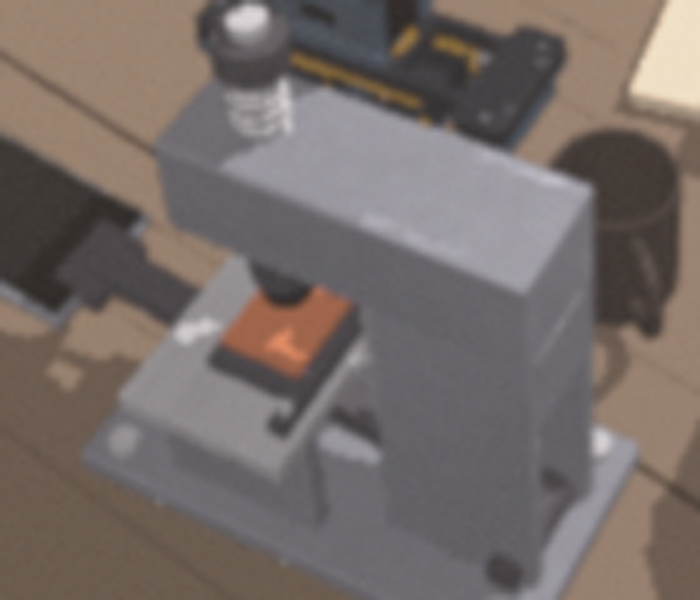

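The head sits flush against the rear guide and end stop (crop 285,345), with the hard stop felt at y ≈ 0.0985. I release it, then work the pedal.

```bash
python3 - <<'E'
from h import *
arm.move_l(pr(.0005,.0988,.1029),feed=.03);arm.sleep(.1);print(np.round(arm.current_force(),1))
arm.grip(.05);arm.sleep(.1);print(arm.current_grasp_force(),arm.current_width())
arm.move_l(pr(.0005,.0988,.18),feed=.12)
arm.move_l(pr(-.18,.10,.18),feed=.2);arm.grip(0);arm.move_l(pr(-.178,0,.13),feed=.15)
arm.sleep(.1);f0=np.array(arm.current_force())
z0=.091
arm.move_l(pr(-.174,0,.097),feed=.1)
for z in list(np.arange(.085,.035,-.012))+list(np.arange(.034,.024,-.0015)):
    arm.move_l(pr(-.174-.006*(.093-z)/.064,0,z),feed=.05);arm.sleep(.05);f=np.array(arm.current_force())-f0;print(round(z,4),f.round(1))
    if f[2]>25:break
arm.sleep(.6);print("hold",(np.array(arm.current_force())-f0).round(1),arm.current_t())
cv2.imwrite("pics/s5.png",arm.snapshot("scene")[:,:,::-1])
arm.move_l(pr(-.176,0,.097),feed=.08);arm.move_l(pr(-.18,0,.17),feed=.15);arm.sleep(.2);print((np.array(arm.current_force())-f0).round(1),arm.current_t())
cv2.imwrite("pics/s6.png",arm.snapshot("scene")[:,:,::-1])
o=[cv2.resize(cv2.imread(f"pics/{n}.png")[200:345,200:360],(400,362)) for n in("s5","s6")]
cv2.imwrite("pics/c6.png",np.hstack(o))
E
```

```text
[-5.8  6.   5.6]
0.0 0.05015129557684713
0.085 [-1.3 -3.4  5.2]
0.073 [-2.8 -3.1  5.8]
0.061 [-3.1 -3.7  8.5]
0.049 [-2.5 -4.2  7.9]
0.037 [ 1.2  0.  11. ]
0.034 [ 2.2  1.8 11.8]
0.0325 [ 4.4  2.6 12.7]
0.031 [ 4.2  3.3 12.1]
0.0295 [ 6.   4.7 11.9]
0.028 [ 5.5  5.4 16.3]
0.0265 [ 3.6  8.2 37. ]
hold [ 3.2  7.8 37.3] 46.3417
[-0.4 -1.5 -0.7] 48.2583
```

View pics/c6.png

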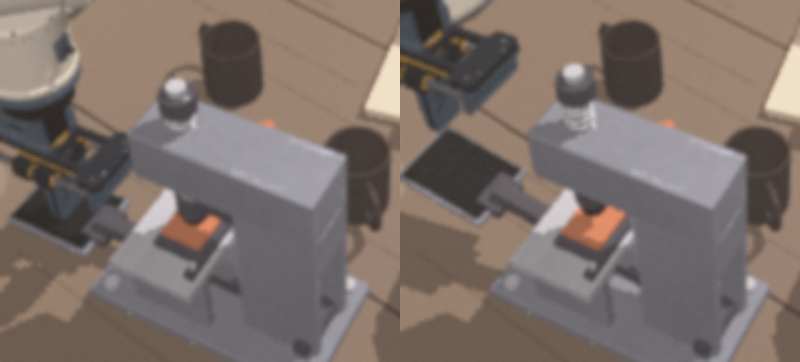

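The left picture shows the ram down with the stamp on the head at (200,215) and the pad at its stop; the force jumped to 37 N. In the right picture the pedal and stamp are back up and the marker still lies in the nest at (595,225). I hand the job in.

```bash
python3 -c "
from rig import arm
arm.sleep(.3);print(arm.sign_off(),arm.current_t())"
```

```text
the job is handed in; nothing more can be done
the job is handed in; nothing more can be done
```

I stamped the square-headed marker and handed the job in at about 48.6 s; it still lies released in the nest against both guides, and the pedal is back up. The hand-in returned no verdict.

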